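# Make up two sampling kits

## Robot

A 6-joint arm with a two-finger parallel gripper is mounted at the origin on the work surface. World frame = base frame: x ahead of the robot, y to its left, z up, the work surface at z = 0. Lengths are in mm, angles in degrees, forces in N, time in s.
With the tool pointing down it reaches from about 350 to 850 mm from the base axis. Payload 8.1 kg.
Tool frame: the origin (TCP) lies midway between the tips of the shut fingers; the grasp point (between the pads) lies 19 mm behind it; z points along the fingers, y is the direction in which the jaws open and shut (so a half turn about z gives the same grasp; the last joint's range is limited). The gripper opens to 85 mm and grips with 20 to 120 N. Pads are 22 mm wide; open, the fingers measure 114 mm over their backs; the gripper's body (76 mm by 85 mm) begins 54 mm behind the grasp point. The pads swing forward as they close: fully open they stand 13 mm farther back than shut.
Start: joints at [58.82, 7.471, 85.268, -0, 87.261, -4.893], TCP at [265.704, 537.965, 231.292] pointing down, gripper open.
Joint ranges: [-169.43, 169.43], [-51.17, 129.36], [1.28, 143.12], [-76.62, 256.62], [0, 156.53], [-152.29, 152.29]. Speed limits (degrees/s): [136.94, 136.94, 159.86, 180, 180, 180].

## Interface

Orientations are given as [roll, pitch, yaw] about the fixed x, y, z axes, in that order (R = Rz(yaw) Ry(pitch) Rx(roll)).
In Python, from bench import telemetry, snapshot, camera_params, job gives the robot as it stands. The module is installed in compiled form; this text tells all that it offers.
- The arm moves only by the shell command python3 -m jog 'ROWS' [FORCE]. ROWS is JSON, a list that holds one entry, the list of rows, each a list of 7 numbers: the shift along the tool's x, y, z in units of 50 mm (1.0 is 50 mm), then the turn, a rotation vector about the tool's x, y, z in units of 2 pi rad (1.0 is 2 pi rad), then the opening, from 0 (shut) to 1 (fully open). In form: [[[dx, dy, dz, rx, ry, rz, claw], ...]]. A call has 1 to 12 rows; each row shifts and turns the commanded pose from where the row before left it, along the tool's axes as they then stand; what a row does not reach is not made up. A row lasts 1/8 s, in which the tool goes at most 62.5 mm and 10.7 degrees, less where a joint would pass 70% of its speed; a pose out of reach is approached as far as the arm can. A call with a number of a shift or a turn outside -1 to 1 is refused whole. A call with a gripper value outside its range is refused whole. The fingers move at their own pace and stop on an object; FORCE is the grip in N (left out, the last holds). Time passes only in rows, so rows that do not move let the fingers close. It gives the time, the measured TCP pose, the force and the opening at its end, in the units of the state.
- telemetry.sense(): the state, without advancing time (a new reading comes with each control period).
- snapshot(name): name is "side" or "top"; returns (picture, depth): 400x640x3 uint8, red, green, blue; 400x640 float32, mm along the optical axis (not along the pixel's ray), 0 where there is no reading.
- camera_params(name): a dict with "K" (3x3 intrinsics, pixels), "D" ([k1, k2, p1, p2, k3] as OpenCV has them; the pictures are not rectified), "extrinsics" (4x4, takes a point from camera to world coordinates). Camera axes: x right, y down, z forward; pixel columns grow to the right and rows downward; lengths in mm; the calibration is good to about 2 mm. A picture is of the moment at which its call begins. camera_params takes no time and is no camera call.
- job.hand_in(): hands the job in, once; it reports no verdict.
The state is a dict: "time": time; "joint_pos": joint angles; "qd": joint speeds; "joint_efforts": joint torques, N m; "tool_pos": TCP position; "tcp_rot": TCP orientation; "ft_force": force on the tool from outside, world axes, zero at the start; "wrist_torque": the same for the moment, N m; "finger_gap": finger opening in mm.
Only numpy, scipy, OpenCV 4.12 (cv2) and the standard library are available. Lean on these libraries where they do the work, as an engineer would, in place of code of your own. Each camera call takes 0.05 s, during which the arm holds its last target. There are 200 camera calls.

## Task

Make up the two kits for the sample divider from the stock in the middle of the table. The tray with two pockets gets the funnel, spout up, in its larger pocket and the taller white bottle in its smaller one; the tray with three pockets gets the rectangular steel pan lengthwise in its long pocket, the jar with the black lid in the larger of the two squarish pockets and the steel collar in the smaller. Each thing stands upright and flat on the floor of its pocket; leave the shorter white bottle standing where it is.

Things in the scene. Friction and masses are not known exactly. Their poses are not given: they have to be found in the camera images.
- tall_bottle: the taller of two white plastic sample bottles, standing, 90 mm high: round body 48 mm across up to 62 mm, sloping shoulder, grey cap 32 mm across from 70 to 90 mm. Loose, about 0.12 kg. Origin: centre of its underside; z up along its axis
- short_bottle: the shorter white sample bottle, standing, 56 mm high, body 40 mm across up to 32 mm, grey cap 32 mm across from 40 to 56 mm. Loose; not part of either kit. Origin: centre of its underside; z up along its axis
- funnel: stainless steel feed funnel standing mouth down, spout up, 80 mm high: mouth 64 mm across at the bottom, cone narrowing to 20 mm at 42 mm, then a straight round spout 16 mm across from 42 to 80 mm, to be gripped. Loose, about 0.09 kg. Origin: centre of its underside (the mouth); z up along the spout
- jar: squat round sample jar, 48 mm high, clear with grey ore in it up to 30 mm (58 mm across), above that a black screw lid 60 mm across. Loose, about 0.15 kg. Origin: centre of its underside; z up
- collar: plain steel collar (thick-walled ring) lying flat: 48 mm outside, 34 mm bore, 30 mm high. Loose, about 0.12 kg. Origin: centre of its underside; z up along the bore
- pan: small open rectangular stainless steel sample pan: 80 mm long (its x), 44 mm wide (its y), 32 mm high, walls and floor 3 mm. Loose, about 0.12 kg. Origin: centre of its underside; z up
- tray_two: aluminium kit tray with TWO pockets, fixed: 167 mm (x) by 90 (y), rim and divider 12 high, 3 thick, pocket floor 3 above the table. Origin: centre of its underside, on the table. Larger pocket: 88 by 84 mm (x by y), centred at x -36.5, y 0 mm in the tray's frame; smaller pocket: 70 by 84, centred at x +45.5, y 0
- tray_three: aluminium kit tray with THREE pockets, fixed: 165 mm (x) by 159 (y), rim and dividers 12 high, 3 thick, pocket floor 3 above the table. Origin: centre of its underside, on the table. Long pocket: 159 by 66 mm (x by y), centred at x 0, y -43.5 mm in the tray's frame; larger squarish pocket: 84 by 84, centred at x -37.5, y +34.5; smaller: 72 by 84, centred at x +43.5, y +34.5
Not all that is in view belongs to the job. Leave any yellow look-alike of the tray_three alone. Leave any brown look-alike of the short_bottle alone.

How it is judged (in metres and radians):
At the end, for the whole second after the job is handed in: All five in their pockets, flat on the floor (underside under 8 mm), upright (0.1 rad), at rest, released: centre within 15 mm of the pocket's (tray y: bottle 22, collar 21; pan along its pocket 45 mm, 0.35 rad). Short bottle upright within 30 mm of its start (x of tall_bottle in the frame of tray_two between 0.0305 and 0.0605 m and y of tall_bottle in the frame of tray_two between -0.022 and 0.022 m and z of tall_bottle in the frame of tray_two between 0 and 0.008 m and angle between each of tall_bottle, funnel, jar, collar, pan, short_bottle's own z axis and vertical below 0.1 rad and linear speed of each of tall_bottle, funnel, jar, collar, pan below 0.02 m/s and contact force between the fingers and tall_bottle below 0.1 N and x of funnel in the frame of tray_two between -0.0515 and -0.0215 m and y of funnel in the frame of tray_two between -0.015 and 0.015 m and z of funnel in the frame of tray_two between 0 and 0.008 m and contact force between the fingers and funnel below 0.1 N and x of jar in the frame of tray_three between -0.0525 and -0.0225 m and y of jar in the frame of tray_three between 0.0195 and 0.0495 m and z of jar in the frame of tray_three between 0 and 0.008 m and contact force between the fingers and jar below 0.1 N and x of collar in the frame of tray_three between 0.0285 and 0.0585 m and y of collar in the frame of tray_three between 0.0135 and 0.0555 m and z of collar in the frame of tray_three between 0 and 0.008 m and contact force between the fingers and collar below 0.1 N and x of pan in the frame of tray_three between -0.045 and 0.045 m and y of pan in the frame of tray_three between -0.0585 and -0.0285 m and z of pan in the frame of tray_three between 0 and 0.008 m and contact force between the fingers and pan below 0.1 N and angle between the x axis of pan and the x axis of tray_three, either way round below 0.35 rad and distance of short_bottle from where it was at the start of the episode below 0.03 m); the robot touches nothing.
It fails at once if the short bottle is pushed more than 30 mm from its place or tipped over (distance of short_bottle from where it was at the start of the episode above 0.03 m or angle between short_bottle's own z axis and vertical above 0.6 rad).
It also fails if it takes over 144 s, if anything falls off the work surface, if the arm or the gripper's body presses on something with over 40 N, if the wrist force passes 120 N, or if a joint passes its speed limit or range.

## Working session

There is one attempt and no reset: what is moved stays moved. The work goes in short steps, Python scripts to look and compute and a shell command to move; the robot and the scene stay as the last step left them, time stands still between calls to the robot, and variables do not carry over. Pictures are saved under pics/ and viewed, about 12 in all and at most 16, crops included, and the job is handed in when it is done.

```bash
mkdir -p pics; cat > h.py <<'E'
import numpy as np, cv2, json
from bench import telemetry, snapshot, camera_params, job
def cloud(name):
    im,d=snapshot(name); p=camera_params(name)
    K=np.array(p["K"],float);D=np.array(p["D"],float);T=np.array(p["extrinsics"],float)
    v,u=np.mgrid[0:400,0:640]
    n=cv2.undistortPoints(np.stack([u,v],-1).reshape(-1,1,2).astype(np.float64),K,D).reshape(400,640,2)
    P=np.dstack([n*d[...,None],d]); W=P@T[:3,:3].T+T[:3,3]; W[d<=0]=np.nan
    return im,W
E
python3 - <<'E'
from h import *
for n in("top","side"):
    im,W=cloud(n); cv2.imwrite(f"pics/{n}0.png",im[...,::-1]); np.save(f"{n}0.npy",W); np.save(f"{n}0im.npy",im)
    print(n,np.array(camera_params(n)["extrinsics"]).round(3).tolist())
print(telemetry.sense())
E
```

```text
top [[-0.023, -0.996, 0.091, 310.821], [-1.0, 0.023, -0.004, -134.333], [0.002, -0.091, -0.996, 1684.425], [0.0, 0.0, 0.0, 1.0]]
side [[0.765, -0.304, 0.568, -213.856], [-0.644, -0.387, 0.66, -936.095], [0.019, -0.871, -0.492, 630.905], [0.0, 0.0, 0.0, 1.0]]
{'time': 0.1, 'joint_pos': array([ 5.88200614e+01,  7.51093653e+00,  8.53232408e+01, -7.34818187e-04,
        8.72610921e+01, -4.89380971e+00]), 'qd': array([ 0.10805811,  0.05141325, -0.11969208,  0.0188824 ,  0.01228025,
        0.06804593]), 'joint_efforts': array([ 9.39305319e-04, -5.70958292e+01, -5.01938546e+01, -2.53840508e-04,
        8.35429440e-03,  5.93420464e-05]), 'tool_pos': array([265.44787223, 537.5377825 , 230.34577731]), 'tcp_rot': array([-1.79905015e+02, -7.39611585e-03,  1.53713901e+02]), 'ft_force': array([ 0.18946165, -0.84345405, -0.01186067]), 'wrist_torque': array([-0.01810855,  0.05599751,  0.00107214]), 'finger_gap': 85.49071884473867}
```

View pics/top0.png

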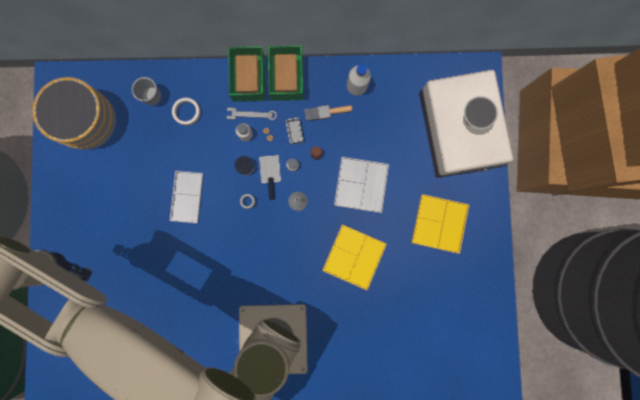

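View pics/side0.png

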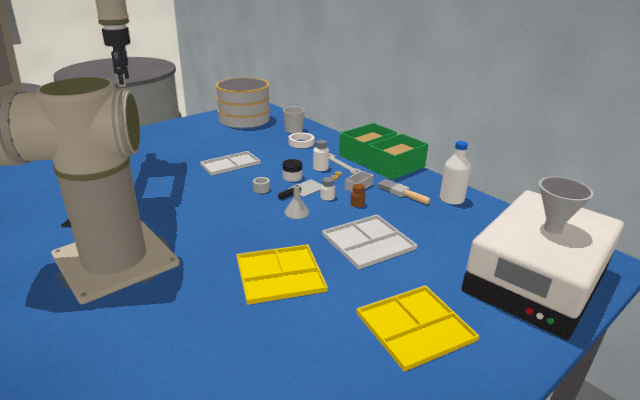

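The top view shows the tall bottle (243,132), pan (294,130), jar (245,165), short bottle (292,165), collar (247,201) and funnel (298,201). Tray two is at (186,197) and the aluminium tray three at (362,185). A trowel lies between the jar and the short bottle, and the brown look-alike is at (317,153). The side view agrees.

```bash
python3 - <<'E'
from h import *
im=np.load("top0im.npy");W=np.load("top0.npy");S=np.load("side0.npy");simg=np.load("side0im.npy")
c=cv2.resize(im[100:225,150:400],None,fx=3.2,fy=3.2,interpolation=cv2.INTER_CUBIC);cv2.imwrite("pics/crop0.png",c[...,::-1])
for n,(u,v) in dict(tall=(243,132),pan=(294,130),jar=(245,165),short=(292,165),collar=(247,201),funnel=(298,201),t2=(186,197),t3=(362,185),brown=(317,153),table=(320,215)).items():
    w=W[v,u]; print(n,w.round(1))
P=np.concatenate([W.reshape(-1,3),S.reshape(-1,3)]);src=np.r_[np.zeros(256000),np.ones(256000)]
g=np.isfinite(P).all(1)&(P[:,0]>300)&(P[:,0]<800)&(abs(P[:,1])<450)&(P[:,2]>-10)&(P[:,2]<130)
# side-image based clusters
def rep(n,cx,cy,r,zlo,zhi):
    for s in(0,1):
        q=P[g&(src==s)];q=q[(np.hypot(q[:,0]-cx,q[:,1]-cy)<r)&(q[:,2]>zlo)&(q[:,2]<zhi)]
        if len(q)<4: print(n,s,"few");continue
        (x,y),R=cv2.minEnclosingCircle(q[:,:2].astype(np.float32))
        print(n,"top" if s==0 else "side",len(q),"mean",q.mean(0).round(1),"x",q[:,0].min().round(1),q[:,0].max().round(1),"y",q[:,1].min().round(1),q[:,1].max().round(1),"zmax",q[:,2].max().round(1),"circ",round(x,1),round(y,1),round(R,1))
for n,(u,v),zl,zh in(("tall",(243,132),80,100),("tall",(243,132),12,60),("pan",(294,130),20,45),("jar",(245,165),38,60),("short",(292,165),46,66),("collar",(247,201),20,40),("funnel",(298,201),45,90),("funnel",(298,201),8,90),("brown",(317,153),10,90)):
    w=W[v,u];rep(n,w[0],w[1],50,zl,zh)
q=P[g&(src==0)];print("table z",np.median(q[abs(q[:,2])<10][:,2]))
q=P[g&(src==1)];print("table z side",np.median(q[abs(q[:,2])<10][:,2]))
E
```

```text
tall [665.6  75.7  93.7]
pan [692.  -84.7 -10.7]
jar [565.7  76.3  48.6]
short [562.  -77.6  50.3]
collar [451.   76.8   3.1]
funnel [441.1 -95.5  77.7]
t2 [468.6 279.1   8.1]
t3 [ 496.8 -310.2   -2.6]
brown [ 599.7 -160.4   51.4]
table [ 399.3 -166.5  -10.6]
tall top 79 mean [678.2  81.8  89.7] x 661.5 693.8 y 66.4 96.0 zmax 98.5 circ 677.7 82.6 16.2
tall side 68 mean [676.6  75.6  89.2] x 663.7 696.4 y 62.9 95.9 zmax 95.3 circ 677.8 76.6 19.4
tall top 52 mean [664.3  75.3  39.1] x 653.4 699.7 y 59.1 103.0 zmax 59.6 circ 677.4 82.4 24.3
tall side 211 mean [669.1  68.1  36.4] x 652.9 696.4 y 54.7 91.3 zmax 59.9 circ 674.6 72.8 23.0
pan top 73 mean [688.5 -85.4  30.1] x 642.2 724.2 y -112.2 -59.9 zmax 41.3 circ 683.8 -85.7 41.9
pan side 212 mean [687.5 -82.4  28.5] x 642.5 727.3 y -125.2 -55.7 zmax 36.9 circ 686.5 -91.1 46.5
jar top 259 mean [567.3  83.8  47.4] x 539.1 596.9 y 54.5 113.4 zmax 57.6 circ 567.5 83.9 30.4
jar side 204 mean [565.   76.3  48.4] x 536.3 598.0 y 50.2 115.5 zmax 54.0 circ 569.7 81.8 34.3
short top 75 mean [568.3 -78.9  54.9] x 554.2 583.0 y -94.1 -64.8 zmax 65
[... 293 characters left out ...]
4.6 circ 453.8 72.8 26.6
funnel top 27 mean [446.2 -94.3  73.8] x 436.9 454.0 y -101.6 -86.1 zmax 87.4 circ 445.7 -94.5 9.4
funnel side 101 mean [447.3 -95.6  65.8] x 438.9 459.6 y -103.4 -85.3 zmax 83.9 circ 449.3 -93.4 10.4
funnel top 262 mean [446.1 -94.4  27.3] x 393.1 486.8 y -140.7 -57.3 zmax 87.4 circ 439.9 -96.6 46.9
funnel side 407 mean [ 442.5 -101.5   33.8] x 418.2 475.8 y -123.0 -67.7 zmax 83.9 circ 447.8 -96.0 30.8
brown top 128 mean [ 601.9 -159.1   45.5] x 559.2 633.4 y -185.2 -139.8 zmax 63.7 circ 596.6 -162.5 43.2
brown side 258 mean [ 600.  -163.8   37.4] x 586.0 620.7 y -178.0 -141.7 zmax 62.4 circ 604.9 -159.3 18.9
table z 0.268546263079088
table z side 2.6189513543349676
```

View pics/crop0.png

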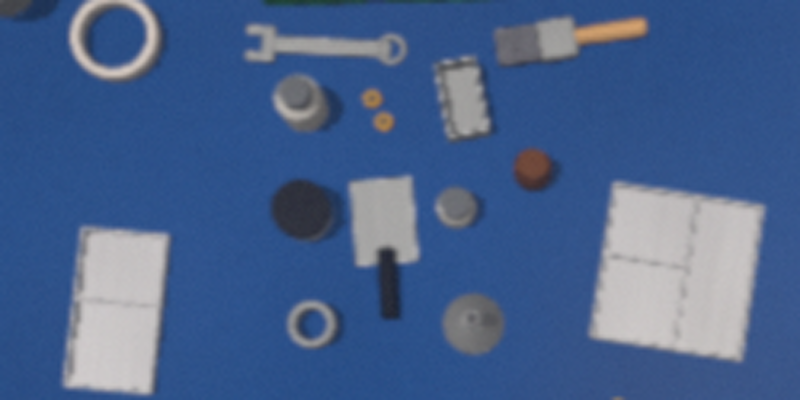

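```bash
python3 - <<'E'
from h import *
p=camera_params("top");K=np.array(p["K"],float);D=np.array(p["D"],float);T=np.array(p["extrinsics"],float)
im=np.load("top0im.npy");hsv=cv2.cvtColor(im,cv2.COLOR_RGB2HSV)
Ti=np.linalg.inv(T)
def warp(im,x0,x1,y0,y1,z,r=.5):
    X,Y=np.meshgrid(np.arange(x1,x0,-r),np.arange(y1,y0,-r),indexing="ij")
    uv,_=cv2.projectPoints(np.stack([X,Y,0*X+z],-1).reshape(-1,3),cv2.Rodrigues(Ti[:3,:3])[0],Ti[:3,3],K,D)
    m=uv.reshape(*X.shape,2).astype(np.float32)
    return cv2.remap(im,m[...,0],m[...,1],cv2.INTER_CUBIC)
outs=[]
for n,(x0,x1,y0,y1,z) in dict(t2=(350,600,170,390,10),t3=(380,640,-430,-200,10),pan=(620,740,-135,-40,32)).items():
    w=warp(im,x0,x1,y0,y1,z); h=cv2.cvtColor(w,cv2.COLOR_RGB2HSV)
    m=((h[...,1]<90)&(h[...,2]>60)).astype(np.uint8)*255
    m=cv2.morphologyEx(m,cv2.MORPH_CLOSE,np.ones((15,15)))
    c=max(cv2.findContours(m,0,2)[0],key=cv2.contourArea)
    (a,b),(s,t),ang=cv2.minAreaRect(c); bx=cv2.boxPoints(((a,b),(s,t),ang))
    print(n,"centre",round(x1-b*.5,1),round(y1-a*.5,1),"size",s/2,t/2,"ang",ang,"corners",np.c_[x1-bx[:,1]*.5,y1-bx[:,0]*.5].round(1).tolist())
    w=w.copy();cv2.polylines(w,[bx.astype(np.int32)],True,(255,0,0));outs.append(w)
H=max(o.shape[0] for o in outs);o=np.hstack([np.pad(o,((0,H-o.shape[0]),(0,0),(0,0))) for o in outs])
print(o.shape);f=min(800/o.shape[1],600/o.shape[0],1);cv2.imwrite("pics/trays.png",cv2.resize(o,None,fx=f,fy=f)[...,::-1]);print(f)
E
```

```text
t2 centre 470.0 278.3 size 97.63775634765625 171.8924560546875 ang 6.654425144195557 corners [[390.29998779296875, 336.79998779296875], [561.0, 316.8999938964844], [549.7000122070312, 219.89999389648438], [379.0, 239.8000030517578]]
t3 centre 497.9 -306.4 size 165.51243591308594 170.51316833496094 ang 10.381805419921875 corners [[428.8999938964844, -209.6999969482422], [596.5999755859375, -240.39999389648438], [566.7999877929688, -403.20001220703125], [399.1000061035156, -372.5]]
pan centre 681.7 -86.0 size 87.46026611328125 50.05949020385742 ang 80.53767395019531 corners [[720.7000122070312, -54.099998474121094], [728.9000244140625, -103.5], [642.5999755859375, -117.9000015258789], [634.4000244140625, -68.5]]
(520, 1090, 3)
0.7339449541284404
```

View pics/trays.png

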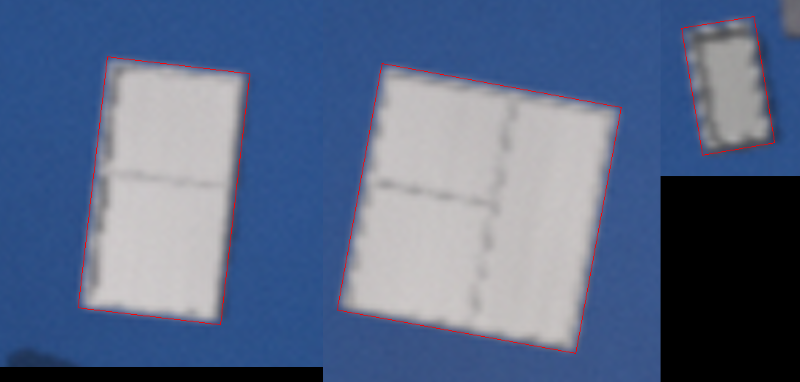

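Tray two is centred at (470,278), yaw −6.65°, with its divider offset to the far side. Tray three is centred at (498,−306), yaw −10.4°, and the pan is at (682,−86), yaw +9.5°. I'll start with the tall bottle at (678,82).

```bash
python3 -m jog '[[[0,0,0,0,0,-0.0244,1],[0,0,0,0,0,-0.0244,1],[0,0,0,0,0,-0.0244,1],[-0.7,-0.8,0,0,0,0,1],[-0.7,-0.8,0,0,0,0,1],[-0.7,-0.8,0,0,0,0,1],[-0.7,-0.8,0,0,0,0,1],[-0.7,-0.8,0,0,0,0,1],[-0.7,-0.8,0,0,0,0,1],[-0.7,-0.8,0,0,0,0,1],[-0.7,-0.8,0,0,0,0,1],[-0.7,-0.8,0,0,0,0,1]]]' 40
```

```text
time: 1.6
tool_pos: [581.8, 176.8, 230.8]
tcp_rot: [-180.0, -0.0, -179.9]
ft_force: [0.3, 0.4, -0.3]
finger_gap: 85.4
```

```bash
python3 -m jog '[[[-0.638,-0.635,0,0,0,0,1],[-0.638,-0.635,0,0,0,0,1],[-0.638,-0.635,0,0,0,0,1],[0,0,0.7,0,0,0,1],[0,0,0.7,0,0,0,1],[0,0,0.7,0,0,0,1],[0,0,0.6,0,0,0,1],[0,0,0.4,0,0,0,1],[0,0,0.3,0,0,0,1],[0,0,0.05,0,0,0,1],[0,0,0,0,0,0,1]]]' 40; python3 - <<'E'
from h import *
im,W=cloud("side"); cv2.imwrite("pics/s1.png",cv2.resize(im[60:230,220:440],None,fx=3.5,fy=3.5,interpolation=cv2.INTER_CUBIC)[...,::-1])
E
```

```text
time: 2.98
tool_pos: [677.6, 83.2, 59.7]
tcp_rot: [180.0, 0.1, -179.9]
ft_force: [-0.1, -0.6, 0.4]
finger_gap: 85.8
```

View pics/s1.png

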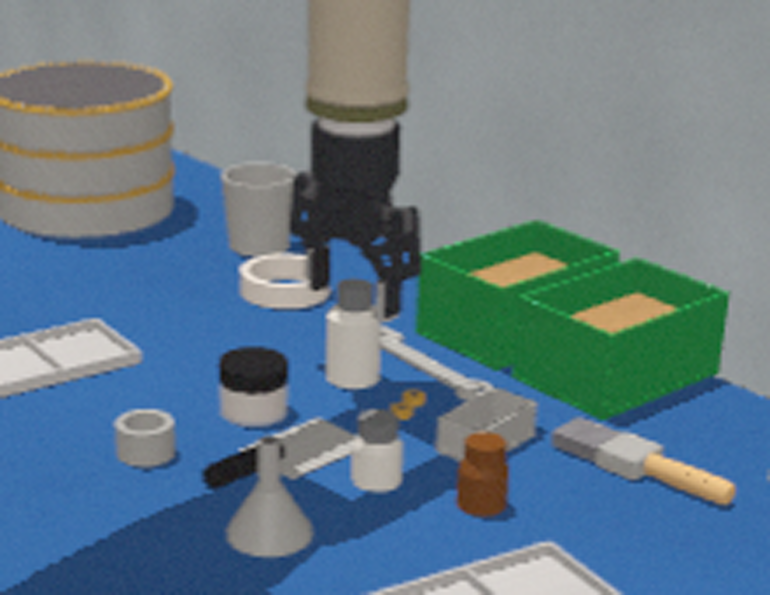

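The open fingers stand either side of the grey cap at (355,295). I'll close and lift.

```bash
python3 -m jog '[[[0,0,0,0,0,0,0],[0,0,0,0,0,0,0],[0,0,0,0,0,0,0],[0,0,0,0,0,0,0],[0,0,0,0,0,0,0],[0,0,0,0,0,0,0],[0,0,-0.3,0,0,0,0],[0,0,-0.7,0,0,0,0],[0,0,-0.7,0,0,0,0],[0,0,-0.3,0,0,0,0],[0,0,0,0,0,0,0]]]' 40;
```

```text
time: 4.4
tool_pos: [677.7, 83.2, 160.3]
tcp_rot: [180.0, 0.1, -179.9]
ft_force: [0.6, -0.5, -1.9]
finger_gap: 43.0
```

```bash
python3 - <<'E'
from h import *
im,W=cloud("side"); cv2.imwrite("pics/s2.png",cv2.resize(im[40:190,250:400],None,fx=3.5,fy=3.5,interpolation=cv2.INTER_CUBIC)[...,::-1])
print(telemetry.sense()["finger_gap"],telemetry.sense()["ft_force"])
E
```

```text
42.76264133610345 [-0.24948648 -0.03861445 -2.83455143]
```

View pics/s2.png

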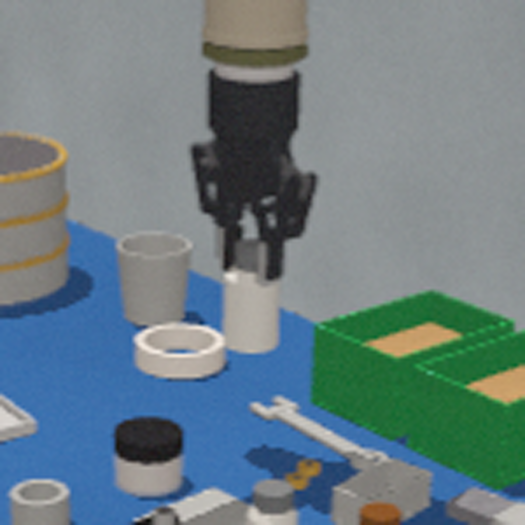

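```bash
python3 -m jog '[[[0.4,0.5,0,0,0,0,0],[0.6,0.7,0,0,0,0,0],[0.6,0.7,0,0,0,0,0],[0.6,0.7,0,0,0,0,0],[0.6,0.7,0,0,0,0,0],[0.45,0.496,0,0,0,0,0],[0,0,0,0,0,0,0],[0,0,0,0,0,0,0]]]'
cat >> h.py <<'E'
def near(W,x,y,r,z0,z1):
    P=W.reshape(-1,3);P=P[np.isfinite(P).all(1)]
    return P[(np.hypot(P[:,0]-x,P[:,1]-y)<r)&(P[:,2]>z0)&(P[:,2]<z1)]
E
python3 - <<'E'
from h import *
im,W=cloud("side");s=telemetry.sense();x,y,z=s["tool_pos"]
q=near(W,x,y,45,40,300)
for a in range(70,260,10):
    k=q[(q[:,2]>=a)&(q[:,2]<a+10)]
    if len(k)>3:print(a,len(k),k.mean(0).round(1),np.ptp(k@[.76,-.65,0]).round(1))
print("zmin",np.sort(q[:,2])[:8].round(1),s["tool_pos"],s["finger_gap"])
cv2.imwrite("pics/s3.png",cv2.resize(im[40:220,150:350],None,fx=3.5,fy=3.5,interpolation=cv2.INTER_CUBIC)[...,::-1])
E
```

```text
time: 5.45
tool_pos: [513.6, 272.2, 157.2]
tcp_rot: [-179.9, -0.1, -179.9]
ft_force: [-0.6, -0.1, -1.4]
finger_gap: 42.8
100 42 [508.5 255.6 105.3] 45.2
110 44 [508.2 255.4 114.8] 42.7
120 48 [507.8 255.1 124.5] 43.0
130 49 [508.6 257.4 134.3] 47.2
140 54 [508.4 255.6 145.1] 46.5
150 50 [509.2 256.4 155.2] 46.0
160 52 [505.7 263.  165.2] 51.8
170 53 [507.5 260.3 175.2] 53.7
180 53 [509.3 263.5 184.9] 54.8
190 58 [510.3 268.3 194. ] 51.1
200 40 [510.  277.1 205.2] 57.2
210 44 [508.5 284.  214.8] 66.4
220 34 [504.1 269.  225.5] 66.2
230 46 [502.4 266.3 234.8] 54.6
240 42 [501.6 263.3 245. ] 45.8
250 50 [500.4 259.2 255. ] 60.3
zmin [ 99.7 100.  100.6 100.8 101.  101.4 102.  102. ] [514.11737248 271.99294111 157.61050113] 42.60544376170195
```

```bash
python3 -m jog '[[[-0.024,0.02,0.6,0,0,0,0],[0,0,0.7,0,0,0,0],[0,0,0.3,0,0,0,0],[0,0,0.2,0,0,0,0],[0,0,0.06,0,0,0,0],[0,0,0.02,0,0,0,0],[0,0,0,0,0,0,0]]]'; python3 -m jog '[[[0,0,0,0,0,0,1],[0,0,0,0,0,0,1],[0,0,0,0,0,0,1],[0,0,0,0,0,0,1],[0,0,-0.3,0,0,0,1],[0,0,-0.7,0,0,0,1],[0,0,-0.7,0,0,0,1],[0,0,-0.7,0,0,0,1]]]'
```

```text
time: 6.38
tool_pos: [516.1, 274.1, 65.8]
tcp_rot: [180.0, 0.1, -179.9]
ft_force: [-0.0, -0.5, -1.3]
finger_gap: 42.5
time: 7.38
tool_pos: [515.6, 273.9, 187.2]
tcp_rot: [180.0, 0.1, -179.9]
ft_force: [0.3, 0.1, -0.7]
finger_gap: 85.5
```

```bash
python3 -m jog '[[[0.138,-0.735,0,0,0,0,1],[0.138,-0.735,0,0,0,0,1],[0.138,-0.735,0,0,0,0,1],[0.138,-0.735,0,0,0,0,1],[0.138,-0.735,0,0,0,0,1],[0.138,-0.735,0,0,0,0,1],[0.138,-0.735,0,0,0,0,1],[0.138,-0.735,0,0,0,0,1],[0.138,-0.735,0,0,0,0,1],[0.138,-0.735,0,0,0,0,1],[0,0,0,0,0,0,0.6]]]'; python3 -m jog '[[[0,0,0.7,0,0,0,0.6],[0,0,0.7,0,0,0,0.6],[0,0,0.7,0,0,0,0.6],[0,0,0.5,0,0,0,0.6],[0,0,0.2,0,0,0,0.6],[0,0,0,0,0,0,0.6]]]'
```

```text
time: 8.75
tool_pos: [446.7, -95.8, 186.0]
tcp_rot: [-179.9, 0.1, 179.9]
ft_force: [0.1, -0.1, 1.0]
finger_gap: 69.7
time: 9.5
tool_pos: [446.9, -93.3, 45.0]
tcp_rot: [180.0, -0.0, -179.9]
ft_force: [-0.2, 0.5, 0.3]
finger_gap: 51.5
```

```bash
python3 - <<'E'
from h import *
im,W=cloud("side"); a=cv2.resize(im[110:230,230:360],None,fx=3,fy=3,interpolation=cv2.INTER_CUBIC)
im2,W2=cloud("top"); b=cv2.resize(im2[140:260,140:270],None,fx=3,fy=3,interpolation=cv2.INTER_CUBIC)
cv2.imwrite("pics/s4.png",np.hstack([a,b])[...,::-1])
for n,w in(("side",W),("top",W2)):
    q=near(w,515,273,45,74,110);print(n,len(q),q.mean(0).round(1),q[:,2].max().round(1)) if len(q) else print(n,"none")
q=near(W2,515,273,45,20,110);print(cv2.minEnclosingCircle(q[:,:2].astype(np.float32)))
E
```

```text
side 104 [516.  266.   87.4] 99.4
top 99 [517.  270.9  90.5] 103.6
((508.6849365234375, 275.0708312988281), 32.19969940185547)
```

View pics/s4.png

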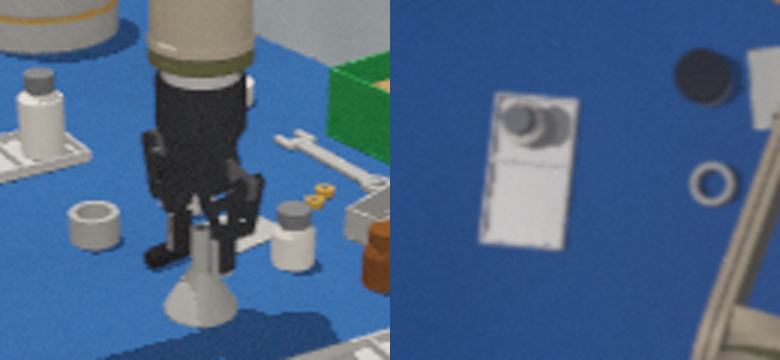

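The bottle stands in the smaller pocket at about (517,272), and the fingers straddle the spout. I'll grip the funnel and carry it over.

```bash
python3 -m jog '[[[0,0,0,0,0,0,0],[0,0,0,0,0,0,0],[0,0,0,0,0,0,0],[0,0,0,0,0,0,0],[0,0,0,0,0,0,0],[0,0,0,0,0,0,0],[0,0,-0.3,0,0,0,0],[0,0,-0.7,0,0,0,0],[0,0,-0.6,0,0,0,0],[0,0,-0.4,0,0,0,0],[0,0,0,0,0,0,0]]]' 40; python3 -m jog '[[[0.026,0.4,0,0,0,0,0],[0.026,0.7,0,0,0,0,0],[0.026,0.8,0,0,0,0,0],[0.026,0.8,0,0,0,0,0],[0.026,0.8,0,0,0,0,0],[0.026,0.8,0,0,0,0,0],[0.026,0.8,0,0,0,0,0],[0.026,0.8,0,0,0,0,0],[0.026,0.8,0,0,0,0,0],[0.026,0.5,0,0,0,0,0],[0,0.32,0,0,0,0,0],[0,0,0,0,0,0,0]]]'
python3 - <<'E'
from h import *
im,W=cloud("side");s=telemetry.sense();x,y,z=s["tool_pos"]
q=near(W,x,y,45,50,150);q=q[q[:,2]<z-5]
print(s["tool_pos"],s["finger_gap"],np.sort(q[:,2])[:8].round(1))
for a in range(90,150,8):
    k=q[(q[:,2]>=a)&(q[:,2]<a+8)]
    if len(k)>3:print(a,len(k),k.mean(0).round(1),np.ptp(k@[.76,-.65,0]).round(1))
E
```

```text
time: 10.98
tool_pos: [448.2, -94.3, 147.2]
tcp_rot: [-179.9, 0.2, -179.9]
ft_force: [-0.4, -0.2, -1.3]
finger_gap: 15.1
time: 12.48
tool_pos: [433.0, 282.4, 144.1]
tcp_rot: [-180.0, -0.1, -179.9]
ft_force: [0.0, 0.9, -1.6]
finger_gap: 15.0
[433.09329501 281.75509463 144.1468132 ] 14.869527120539205 [100.5 101.2 101.3 101.7 101.9 102.5 102.6 102.8]
98 33 [422.1 260.5 103.7] 60.2
106 66 [426.6 262.2 110.2] 61.9
114 59 [424.5 267.3 117.7] 51.5
122 45 [427.5 268.5 125.5] 41.5
130 38 [430.2 270.9 133.5] 32.9
138 6 [428.6 277.5 138.6] 26.6
```

```bash
python3 -m jog '[[[0,0,0.6,0,0,0,0],[0,0,0.7,0,0,0,0],[0,0,0.35,0,0,0,0],[0,0,0.2,0,0,0,0],[0,0,0.06,0,0,0,0],[0,0,0.02,0,0,0,0],[0,0,0,0,0,0,0],[0,0,0,0,0,0,0]]]'; python3 -m jog '[[[0,0,0,0,0,0,0.5],[0,0,0,0,0,0,0.5],[0,0,0,0,0,0,0.5],[0,0,-0.3,0,0,0,0.5],[0,0,-0.7,0,0,0,0.5],[0,0,-0.7,0,0,0,0.5],[0,0,-0.6,0,0,0,0.5]]]'; python3 - <<'E'
from h import *
for n in("side","top"):
    im,W=cloud(n)
    q=near(W,434,282,40,48,100);print(n,len(q),q.mean(0).round(1) if len(q) else "")
    if n=="side":
        q=near(W,434,282,45,12,90)
        for a in range(10,90,10):
            k=q[(q[:,2]>=a)&(q[:,2]<a+10)]
            if len(k)>3:print(a,len(k),k.mean(0).round(1),np.ptp(k@[.76,-.65,0]).round(1))
print(telemetry.sense()["tool_pos"])
E
```

```text
time: 13.52
tool_pos: [433.8, 282.5, 49.0]
tcp_rot: [180.0, 0.1, -179.9]
ft_force: [0.1, -0.5, -0.8]
finger_gap: 14.9
time: 14.4
tool_pos: [433.8, 282.5, 166.1]
tcp_rot: [179.9, 0.1, -179.9]
ft_force: [-0.1, 0.1, 0.1]
finger_gap: 42.5
side 72 [433.7 277.7  68.1]
10 82 [424.1 264.1  15.7] 75.5
20 62 [427.5 266.5  24.8] 48.8
30 51 [431.  269.6  34.9] 39.7
40 31 [431.4 275.2  44.3] 24.9
50 17 [433.9 277.3  54. ] 14.6
60 20 [434.  278.   65.1] 16.8
70 14 [433.3 277.6  74.7] 13.0
80 17 [433.8 278.5  84.6] 13.2
top 17 [429.  278.   67.2]
[435.93782055 283.53725341 168.92548807]
```

```bash
python3 -m jog '[[[-0.496,-0.737,0,0,0,0,1],[-0.496,-0.737,0,0,0,0,1],[-0.496,-0.737,0,0,0,0,1],[-0.496,-0.737,0,0,0,0,1],[-0.496,-0.737,0,0,0,0,1],[-0.496,-0.737,0,0,0,0,1],[-0.496,-0.737,0,0,0,0,1],[-0.496,-0.737,0,0,0,0,1],[-0.496,-0.737,0,0,0,0,1],[-0.496,-0.737,0,0,0,0,1],[0,0,0,0,0,-0.0264,1],[0,0,0,0,0,0,1]]]'; python3 -m jog '[[[0,0,0.7,0,0,0,1],[0,0,0.7,0,0,0,1],[0,0,0.7,0,0,0,1],[0,0,0,0,0,0,1],[0,0,0,0,0,0,1]]]'; python3 - <<'E'
from h import *
im,W=cloud("side"); cv2.imwrite("pics/s5.png",cv2.resize(im[100:240,280:450],None,fx=3.5,fy=3.5,interpolation=cv2.INTER_CUBIC)[...,::-1])
print(telemetry.sense()["tool_pos"])
E
```

```text
time: 16.0
tool_pos: [681.5, -86.5, 162.7]
tcp_rot: [180.0, -0.1, -170.5]
ft_force: [-0.2, 0.5, -0.5]
finger_gap: 85.9
time: 16.62
tool_pos: [682.5, -85.7, 60.0]
tcp_rot: [-180.0, 0.1, -170.5]
ft_force: [-0.3, 0.4, 0.3]
finger_gap: 85.4
[683.22382159 -85.97849477  60.86893127]
```

View pics/s5.png

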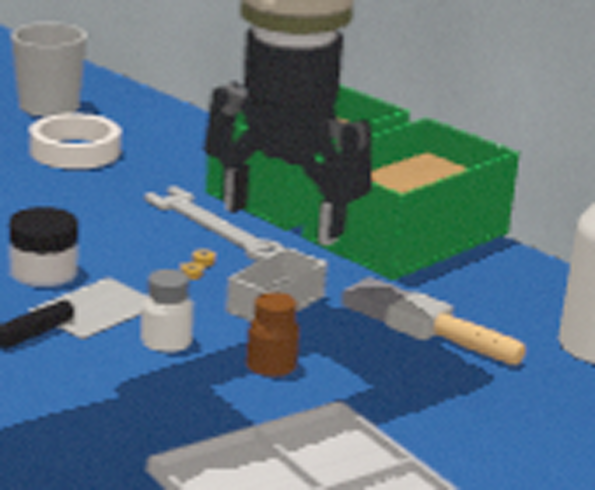

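The gripper is aligned above the pan at (278,285), and the brush is clear of the right finger. I'll descend and grip.

```bash
python3 -m jog '[[[0,0,0.5,0,0,0,1],[0,0,0.4,0,0,0,1],[0,0,0.15,0,0,0,1],[0,0,0,0,0,0,0],[0,0,0,0,0,0,0],[0,0,0,0,0,0,0],[0,0,0,0,0,0,0],[0,0,0,0,0,0,0],[0,0,0,0,0,0,0]]]' 40; python3 -m jog '[[[0,0,-0.3,0,0,0,0],[0,0,-0.7,0,0,0,0],[0,0,-0.7,0,0,0,0],[0,0,-0.3,0,0,0,0],[0,0,0,0,0,0.026,0],[0,0,0,0,0,0.0295,0],[0,0,0,0,0,0,0]]]'
```

```text
time: 17.8
tool_pos: [682.8, -86.2, 7.1]
tcp_rot: [-180.0, 0.1, -170.4]
ft_force: [-0.4, 0.2, 5.5]
finger_gap: 43.9
time: 18.68
tool_pos: [681.1, -85.9, 104.9]
tcp_rot: [180.0, -0.1, 169.7]
ft_force: [-0.5, 0.6, -1.4]
finger_gap: 43.4
```

```bash
python3 -m jog '[[[0.227,-0.47,0,0,0,0,0],[0.4,-0.8,0,0,0,0,0],[0.4,-0.8,0,0,0,0,0],[0.4,-0.8,0,0,0,0,0],[0.4,-0.8,0,0,0,0,0],[0.4,-0.8,0,0,0,0,0],[0.3,-0.7,0,0,0,0,0],[0.2,-0.5,0,0,0,0,0],[0.1,-0.2,0,0,0,0,0],[0,0,0,0,0,0,0],[0,0,0,0,0,0,0]]]'; python3 - <<'E'
from h import *
im,W=cloud("side");s=telemetry.sense();x,y,z=s["tool_pos"]
q=near(W,x,y,55,40,150);q=q[q[:,2]<z+30]
print(s["tool_pos"],s["tcp_rot"],s["finger_gap"],np.sort(q[:,2])[:8].round(1))
cv2.imwrite("pics/s6.png",cv2.resize(im[110:280,270:440],None,fx=3.5,fy=3.5,interpolation=cv2.INTER_CUBIC)[...,::-1])
E
```

```text
time: 20.05
tool_pos: [490.3, -348.2, 105.6]
tcp_rot: [180.0, -0.0, 169.7]
ft_force: [-0.2, 0.4, -2.2]
finger_gap: 43.6
[ 490.38766374 -348.08908453  105.68887401] [ 1.79977979e+02 -2.70098384e-03  1.69701858e+02] 43.32692655336852 [ 98.9  99.7  99.7 100.  100.  100.5 100.5 100.5]
```

View pics/s6.png

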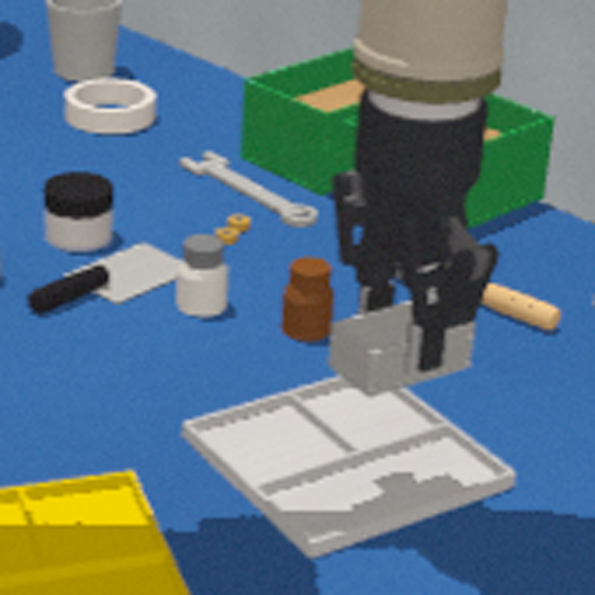

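The pan hangs level over the long pocket (400,345), and the fingertips end about 10 mm above its underside. I'll lower it gently and watch the force because of the rim.

```bash
python3 -m jog '[[[0,-0.02,0.5,0,0,0,0],[0,0,0.7,0,0,0,0],[0,0,0.4,0,0,0,0],[0,0,0.2,0,0,0,0],[0,0,0.03,0,0,0,0],[0,0,0,0,0,0,0],[0,0,0,0,0,0,0]]]';python3 -m jog '[[[0,0,0.02,0,0,0,0],[0,0,0.01,0,0,0,0],[0,0,0,0,0,0,0]]]';python3 -m jog '[[[0,0,0.02,0,0,0,0],[0,0,0,0,0,0,0],[0,0,0,0,0,0,0]]]'
```

```text
time: 20.98
tool_pos: [490.3, -350.8, 15.6]
tcp_rot: [-179.9, 0.1, 169.6]
ft_force: [0.1, -0.1, -1.5]
finger_gap: 43.3
time: 21.35
tool_pos: [489.5, -350.1, 12.8]
tcp_rot: [180.0, -0.0, 169.6]
ft_force: [0.1, -0.1, -1.0]
finger_gap: 43.1
time: 21.72
tool_pos: [489.5, -350.1, 11.7]
tcp_rot: [180.0, -0.0, 169.6]
ft_force: [0.6, 0.1, -1.6]
finger_gap: 42.8
```

```bash
python3 -m jog '[[[0,0,0.015,0,0,0,0],[0,0,0,0,0,0,0],[0,0,0,0,0,0,0.7],[0,0,0,0,0,0,0.7],[0,0,0,0,0,0,0.7],[0,0,0,0,0,0,0.7]]]';python3 -m jog '[[[0,0,-0.3,0,0,0,0.7],[0,0,-0.7,0,0,0,0.7],[0,0,-0.7,0,0,0,0.7],[0,0,-0.7,0,0,0,0.8]]]'
```

```text
time: 22.48
tool_pos: [489.6, -350.2, 11.1]
tcp_rot: [-180.0, 0.0, 169.6]
ft_force: [0.2, 0.1, -0.1]
finger_gap: 59.8
time: 22.98
tool_pos: [489.8, -350.3, 133.5]
tcp_rot: [-180.0, 0.1, 169.6]
ft_force: [0.2, -0.1, 0.5]
finger_gap: 68.2
```

```bash
python3 -m jog '[[[0,0,0,0,0,0.0276,1],[0,0,0,0,0,0.0276,1],[0,0,0,0,0,0.0276,1],[0,0,0,0,0,0.0276,1],[0,0,0,0,0,0.0276,1],[0,0,0,0,0,0.0276,1],[0,0,0,0,0,0.0276,1],[0,0,0,0,0,0.0276,1],[0.79,0.14,0,0,0,0,1],[0.79,0.14,0,0,0,0,1],[0.79,0.14,0,0,0,0,1],[0.79,0.14,0,0,0,0,1]]]';python3 -m jog '[[[0.79,0.14,0,0,0,0,1],[0.79,0.14,0,0,0,0,1],[0.79,0.14,0,0,0,0,1],[0.79,0.14,0,0,0,0,1],[0.79,0.14,0,0,0,0,1],[0.79,0.14,0,0,0,0,1],[0.774,0.156,0,0,0,0,1],[0,0,0,0,0,0,1],[0,0,0,0,0,0,1]]]'
```

```text
time: 24.48
tool_pos: [517.7, -191.0, 132.4]
tcp_rot: [179.9, 0.0, 90.1]
ft_force: [0.2, 0.2, -0.1]
finger_gap: 85.1
time: 25.6
tool_pos: [566.7, 83.4, 131.7]
tcp_rot: [180.0, 0.0, 90.1]
ft_force: [-0.4, 0.3, -0.5]
finger_gap: 85.6
```

```bash
python3 -m jog '[[[0,0.01,0.5,0,0,0,1],[0,0,0.6,0,0,0,1],[0,0,0.5,0,0,0,1],[0,0,0.4,0,0,0,1],[0,0,0.25,0,0,0,1],[0,0,0.08,0,0,0,1],[0,0,0,0,0,0,1]]]'; python3 - <<'E'
from h import *
im,W=cloud("side"); a=im[100:220,235:345]; b=im[200:300,310:430]
cv2.imwrite("pics/s7.png",np.hstack([cv2.resize(a,(380,400),interpolation=2),cv2.resize(b,(400,400),interpolation=2)])[...,::-1])
E
python3 -m jog '[[[0,0,0,0,0,0,0],[0,0,0,0,0,0,0],[0,0,0,0,0,0,0],[0,0,0,0,0,0,0],[0,0,0,0,0,0,0]]]' 40
```

```text
time: 26.48
tool_pos: [567.5, 83.6, 15.0]
tcp_rot: [180.0, 0.0, 90.1]
ft_force: [0.3, 0.3, 0.3]
finger_gap: 85.6
time: 27.15
tool_pos: [568.0, 83.9, 15.7]
tcp_rot: [179.9, -0.0, 90.1]
ft_force: [-0.2, -0.4, 6.7]
finger_gap: 59.1
```

View pics/s7.png

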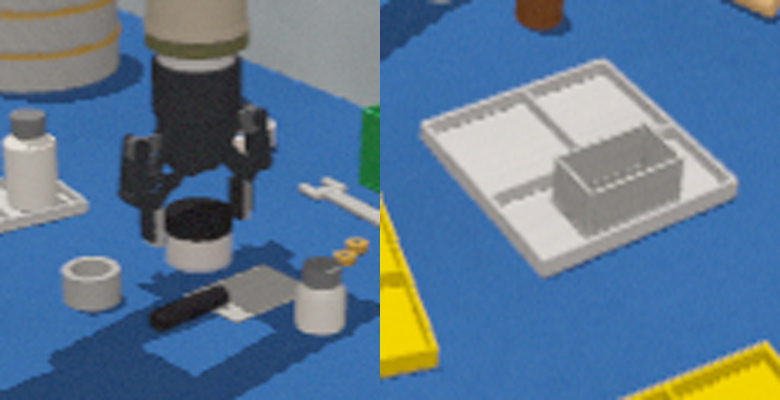

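The pan sits in the long pocket and the jaws straddle the jar, gripping its lid at 59 mm. I'll lift and carry it.

```bash
python3 -m jog '[[[0,0,-0.3,0,0,0,0],[0,0,-0.7,0,0,0,0],[0,0,-0.6,0,0,0,0],[0,0,-0.4,0,0,0,0],[-0.3,-0.1,0,0,0,0,0],[-0.7,-0.2,0,0,0,0,0],[-0.8,-0.2,0,0,0,0,0],[-0.8,-0.2,0,0,0,0,0],[-0.8,-0.2,0,0,0,0,0],[-0.8,-0.3,0,0,0,0,0],[-0.8,-0.3,0,0,0,0,0]]]';python3 -m jog '[[[-0.8,-0.3,0,0,0,0,0],[-0.7,-0.116,0,0,0,0,0],[-0.39,-0.1,0,0,0,0,0],[-0.1,0,0,0,0,0,0],[0,0,0,0,0,0,0],[0,0,0,0,0,0,0]]]';python3 - <<'E'
from h import *
im,W=cloud("side");s=telemetry.sense();x,y,z=s["tool_pos"]
q=near(W,x,y,45,40,150)
print(s["tool_pos"],s["tcp_rot"],s["finger_gap"],np.sort(q[:,2])[:8].round(1))
E
```

```text
time: 28.52
tool_pos: [490.2, -167.9, 112.6]
tcp_rot: [-179.8, -0.1, 90.1]
ft_force: [-0.4, -0.6, -0.9]
finger_gap: 59.1
time: 29.28
tool_pos: [467.2, -264.8, 114.4]
tcp_rot: [-180.0, -0.0, 90.2]
ft_force: [-0.5, -1.0, -2.7]
finger_gap: 59.1
[ 467.21930847 -264.89596974  114.42729357] [-1.79992967e+02 -2.11488569e-02  9.01787560e+01] 58.46735030949495 [ 99.5 100.3 100.3 100.5 100.6 100.7 100.7 100.9]
```

```bash
python3 -m jog '[[[-0.01,0,0.6,0,0,0,0],[0,0,0.7,0,0,0,0],[0,0,0.35,0,0,0,0],[0,0,0.2,0,0,0,0],[0,0,0.05,0,0,0,0],[0,0,0.02,0,0,0,0],[0,0,0,0,0,0,0],[0,0,0,0,0,0,0]]]'; python3 -m jog '[[[0,0,0,0,0,0,1],[0,0,0,0,0,0,1],[0,0,0,0,0,0,1],[0,0,0,0,0,0,1],[0,0,-0.3,0,0,0,1],[0,0,-0.7,0,0,0,1],[0,0,-0.7,0,0,0,1],[0,0,-0.6,0,0,0,1]]]'; python3 - <<'E'
from h import *
for n in("top","side"):
    im,W=cloud(n)
    for o,x,y,r,z0,z1 in(("jar",467,-265,36,40,60),("pan",490,-350,48,22,44),("short",568,-79,30,46,66),("collar",450,74,30,20,40)):
        q=near(W,x,y,r,z0,z1);print(n,o,len(q),q.mean(0).round(1) if len(q) else "",[round(float(v),1) for v in cv2.minEnclosingCircle(q[:,:2].astype(np.float32))[0]] if len(q)>3 else "")
E
```

```text
time: 30.32
tool_pos: [467.3, -266.8, 19.2]
tcp_rot: [179.9, 0.0, 90.1]
ft_force: [-0.1, 0.3, -1.9]
finger_gap: 59.2
time: 31.32
tool_pos: [467.4, -266.8, 136.3]
tcp_rot: [179.9, 0.1, 90.1]
ft_force: [0.8, 0.7, -0.5]
finger_gap: 85.2
top jar 64 [ 456.1 -252.1   51.2] [459.4, -256.7]
top pan 0  
top short 76 [567.9 -79.3  55.7] [568.8, -78.8]
top collar 91 [449.1  73.6  29. ] [449.0, 73.5]
side jar 357 [ 462.6 -271.9   51. ] [465.7, -266.4]
side pan 445 [ 489.7 -351.8   30.6] [491.1, -351.0]
side short 83 [566.  -79.8  55.3] [569.3, -77.8]
side collar 146 [449.3  72.   28.5] [450.3, 72.5]
```

Jar and pan check out. The collar is next, with jaws along y.

```bash
python3 -m jog '[[[0,0,0,0,0,-0.0278,1],[0,0,0,0,0,-0.0278,1],[0,0,0,0,0,-0.0278,1],[0,0,0,0,0,-0.0278,1],[0,0,0,0,0,-0.0278,1],[0,0,0,0,0,-0.0278,1],[0,0,0,0,0,-0.0278,1],[0,0,0,0,0,-0.0278,1],[0,0,0,0,0,-0.0278,1],[0.04,0.76,0,0,0,0,1],[0.04,0.76,0,0,0,0,1],[0.04,0.76,0,0,0,0,1]]]';python3 -m jog '[[[0.04,0.76,0,0,0,0,1],[0.04,0.76,0,0,0,0,1],[0.04,0.76,0,0,0,0,1],[0.04,0.76,0,0,0,0,1],[0.04,0.76,0,0,0,0,1],[0.026,0.72,0,0,0,0,1],[0,0,0,0,0,0,1],[0,0,0,0,0,0,1]]]'
```

```text
time: 32.92
tool_pos: [460.1, -151.4, 133.4]
tcp_rot: [180.0, -0.0, -179.9]
ft_force: [0.3, -0.4, -0.0]
finger_gap: 85.5
time: 33.92
tool_pos: [448.5, 73.1, 133.5]
tcp_rot: [-180.0, -0.0, -179.8]
ft_force: [0.3, -0.4, -0.1]
finger_gap: 85.7
```

```bash
python3 -m jog '[[[-0.02,0,0.5,0,0,0,1],[0,0,0.7,0,0,0,1],[0,0,0.6,0,0,0,1],[0,0,0.4,0,0,0,1],[0,0,0.25,0,0,0,1],[0,0,0.09,0,0,0,1],[0,0,0,0,0,0,1]]]';python3 -m jog '[[[0,0,0,0,0,0,0],[0,0,0,0,0,0,0],[0,0,0,0,0,0,0],[0,0,0,0,0,0,0],[0,0,0,0,0,0,0],[0,0,-0.3,0,0,0,0],[0,0,-0.7,0,0,0,0],[0,0,-0.6,0,0,0,0],[0,0,-0.4,0,0,0,0],[0,0,0,0,0,0,0]]]' 40
```

```text
time: 34.8
tool_pos: [449.9, 73.2, 6.9]
tcp_rot: [-180.0, 0.0, -179.9]
ft_force: [-0.2, -0.3, 0.8]
finger_gap: 85.6
time: 36.05
tool_pos: [451.3, 73.6, 109.1]
tcp_rot: [180.0, 0.3, -179.8]
ft_force: [0.8, -0.7, -2.0]
finger_gap: 46.1
```

```bash
python3 -m jog '[[[-0.1,-0.35,0,0,0,0,0],[-0.2,-0.7,0,0,0,0,0],[-0.22,-0.8,0,0,0,0,0],[-0.22,-0.8,0,0,0,0,0],[-0.22,-0.8,0,0,0,0,0],[-0.22,-0.8,0,0,0,0,0],[-0.22,-0.8,0,0,0,0,0],[-0.22,-0.8,0,0,0,0,0],[-0.2,-0.7,0,0,0,0,0],[-0.1,-0.36,0,0,0,0,0],[-0.02,-0.1,0,0,0,0,0],[0,0,0,0,0,0,0]]]';python3 - <<'E'
from h import *
im,W=cloud("side");s=telemetry.sense();x,y,z=s["tool_pos"]
q=near(W,x,y,40,50,130)
print(s["tool_pos"],s["tcp_rot"],s["finger_gap"],np.sort(q[:,2])[:8].round(1))
cv2.imwrite("pics/s8.png",cv2.resize(im[110:280,270:440],None,fx=3.5,fy=3.5,interpolation=cv2.INTER_CUBIC)[...,::-1])
E
```

```text
time: 37.55
tool_pos: [547.3, -275.8, 106.0]
tcp_rot: [180.0, -0.1, -179.8]
ft_force: [-0.0, -0.4, -0.9]
finger_gap: 46.1
[ 547.3711071  -275.55411403  106.1676497 ] [ 1.79954262e+02 -4.28114636e-02 -1.79790432e+02] 46.25092877262317 [100.5 100.6 100.8 101.  101.1 101.3 101.7 101.7]
```

View pics/s8.png

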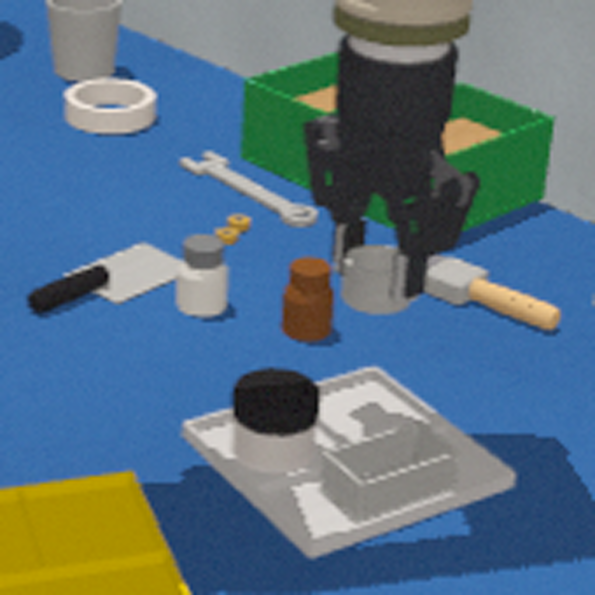

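The collar hangs level above the smaller squarish pocket. I'll lower and release it.

```bash
python3 -m jog '[[[0,-0.02,0.5,0,0,0,0],[0,0,0.7,0,0,0,0],[0,0,0.4,0,0,0,0],[0,0,0.2,0,0,0,0],[0,0,0.08,0,0,0,0],[0,0,0.02,0,0,0,0],[0,0,0,0,0,0,0],[0,0,0,0,0,0,0]]]';python3 -m jog '[[[0,0,0,0,0,0,0.72],[0,0,0,0,0,0,0.72],[0,0,0,0,0,0,0.72],[0,0,0,0,0,0,0.72],[0,0,-0.3,0,0,0,0.72],[0,0,-0.7,0,0,0,0.72],[0,0,-0.7,0,0,0,0.72],[0,0,-0.6,0,0,0,0.72]]]'
```

```text
time: 38.6
tool_pos: [548.1, -278.1, 12.4]
tcp_rot: [-180.0, 0.1, -179.8]
ft_force: [-1.2, -0.0, -1.2]
finger_gap: 46.0
time: 39.6
tool_pos: [548.2, -278.0, 129.5]
tcp_rot: [-179.9, 0.1, -179.8]
ft_force: [1.1, -1.1, 1.1]
finger_gap: 61.5
```

```bash
python3 -m jog '[[[0,0,-0.8,0,0,0,1],[0,0,-0.8,0,0,0,1],[0.2,0.7,0,0,0,0,1],[0.2,0.8,0,0,0,0,1],[0.2,0.8,0,0,0,0,1],[0.2,0.8,0,0,0,0,1],[0.2,0.8,0,0,0,0,1],[0.2,0.8,0,0,0,0,1],[0.2,0.8,0,0,0,0,1],[0,0,0,0,0,0,1],[0,0,0,0,0,0,1]]]';python3 - <<'E'
from h import *
def R(a):a=np.radians(a);return np.array([[np.cos(a),-np.sin(a)],[np.sin(a),np.cos(a)]])
t={"t2":(np.array([470,278.3]),R(-6.65)),"t3":(np.array([497.9,-306.4]),R(-10.4))}
ims=[]
for n in("top","side"):
    im,W=cloud(n);ims.append(im)
    for o,tr,x,y,r,z0,z1 in(("tall","t2",516,273,30,76,105),("funnel","t2",434,282,25,50,95),("jar","t3",467,-266,36,42,62),("pan","t3",490,-350,48,24,44),("collar","t3",548,-278,32,24,44),("short",None,568,-79,30,46,66)):
        q=near(W,x,y,r,z0,z1)
        if len(q)<4: print(n,o,len(q));continue
        c=np.array(cv2.minEnclosingCircle(q[:,:2].astype(np.float32))[0])
        loc=t[tr][1].T@(c-t[tr][0]) if tr else c
        print(n,o,len(q),"c",c.round(1),"local",loc.round(1),"mean",q.mean(0).round(1))
a=cv2.resize(ims[0][140:230,140:420],None,fx=2.8,fy=2.8,interpolation=2)
b=cv2.resize(ims[1][130:290,190:440],None,fx=2,fy=2,interpolation=2)
b=np.pad(b,((0,0),(0,a.shape[1]-b.shape[1]),(0,0)));cv2.imwrite("pics/fin.png",np.vstack([a,b])[...,::-1])
E
```

```text
time: 40.98
tool_pos: [477.2, -3.2, 207.5]
tcp_rot: [-180.0, 0.1, -179.8]
ft_force: [-0.2, 0.0, 0.3]
finger_gap: 85.3
top tall 94 c [516.1 269.7] local [46.8 -3.2] mean [516.7 271.4  90.1]
top funnel 35 c [431.9 278.9] local [-37.9  -3.8] mean [432.7 278.4  75. ]
top jar 263 c [ 465.5 -270. ] local [-38.5  29.9] mean [ 465.8 -269.5   50.9]
top pan 93 c [ 489.9 -353.5] local [  0.6 -47.7] mean [ 490.2 -353.9   33.1]
top collar 89 c [ 548.1 -281.2] local [44.8 33.9] mean [ 547.2 -280.9   32.9]
top short 76 c [568.1 -78.4] local [568.1 -78.4] mean [567.8 -79.4  56. ]
side tall 91 c [519.  269.1] local [49.8 -3.5] mean [515.9 265.8  89.2]
side funnel 67 c [435.2 279.6] local [-34.7  -2.8] mean [433.4 277.3  69.7]
side jar 339 c [ 467.2 -268.8] local [-37.   31.4] mean [ 462.9 -271.3   51.5]
side pan 388 c [ 491.5 -349.2] local [  1.4 -43.2] mean [ 489.4 -351.7   31.7]
side collar 188 c [ 546.  -277.1] local [42.1 37.6] mean [ 545.3 -280.1   31.6]
side short 91 c [568.6 -77.6] local [568.6 -77.6] mean [566.7 -80.6  55. ]
```

View pics/fin.png

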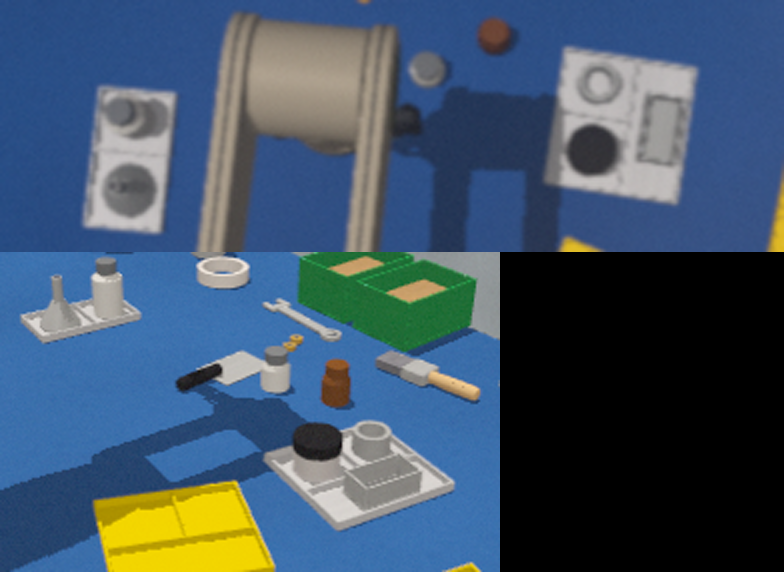

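All five items stand upright in their pockets, within about 5 mm of the centres. The short bottle has not moved and the gripper is clear, so I'm handing in.

```bash
python3 -c "
from bench import job
print(job.hand_in())"
```

```text
the job is handed in; nothing more can be done
None
```

Both kits are made up and the job was handed in at about 41 s of the 144 s allowed; hand-in reports no verdict. The funnel and tall bottle are in the two-pocket tray. The pan, jar and collar are in the aluminium three-pocket tray.

- **Final check:** in the last top and side views all five stand upright in their pockets, with centres within about 5 mm of the pocket centres. The short bottle measured within about 1 mm of where it started. The gripper was empty and clear, and the wrist force was near zero.
- **Disagreements:** the two cameras differed by up to about 4 mm, for example pan y in the tray was −47.7 mm from the top view and −43.2 mm from the side, still inside the limits. The bottle was held at its shoulder (43 mm opening) rather than its cap (32 mm), but it did not slip and was set down upright.

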